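# Roll the paste cartridge onto the scan line and log it

## Robot

A 6-joint arm with a two-finger parallel gripper is mounted at the origin on the work surface. World frame = base frame: x ahead of the robot, y to its left, z up, the work surface at z = 0. Lengths are in mm, angles in rad, forces in N, time in s.
With the tool pointing down it reaches from about 350 to 875 mm from the base axis. Payload 4.2 kg.
Tool frame: the origin (TCP) lies midway between the tips of the shut fingers; the grasp point (between the pads) lies 19 mm behind it; z points along the fingers, y is the line along which they close (so a half turn about z gives the same grasp; the last joint's range is limited). The gripper opens to 85 mm and grips with 20 to 120 N. Pads are 22 mm wide; open, the fingers measure 114 mm over their backs; the gripper's body (76 mm by 85 mm) begins 54 mm behind the grasp point. The pads swing forward as they close: fully open they stand 13 mm farther back than shut.
Start: joints at [1.417, 0.385, 0.008, 0, -1.194, -0.259], TCP at [250.701, 572.493, 231.312] pointing down, gripper open.
Joint ranges: [-3.14, 3.14], [-1.21, 2.06], [-1.07, 1.41], [-3.16, 2.05], [-2.99, -0.16], [-3.1, 3.1]. Speed limits (rad/s): [2.79, 2.79, 3.14, 3.14, 3.14, 3.14].

## Interface

Orientations are given as a unit quaternion [x, y, z, w].
In Python, from bench import sensors, get_image, camera_params, job_done gives the robot as it stands.
- The arm moves only by the tool servo_tool, never from a script. Its argument "motion" is a list of rows, each an object with "travel": the shift along the tool's x, y, z as a fraction of full scale, a list of three; "rot": the turn, a rotation vector about the tool's x, y, z as a fraction of full scale, a list of three; "hand": the opening, from 0 (shut) to 1 (fully open). In form: [{"travel": [x, y, z], "rot": [wx, wy, wz], "hand": hand}, ...]. A call has 1 to 10 rows; each row shifts and turns the commanded pose from where the row before left it, along the tool's axes as they then stand; what a row does not reach is not made up. Full scale, the value 1, is 25 cm for a shift and 360 degrees for a turn. A row lasts 1/12 s, in which the tool goes at most 41.7 mm and 7.16 degrees, less where a joint would pass 70% of its speed; a pose out of reach is approached as far as the arm can. A call with a number of a shift or a turn outside -1 to 1 is refused whole. A call with a gripper value outside its range is refused whole. The fingers move at their own pace and stop on an object; the grip force is fixed at half the most. Time passes only in rows, so rows that do not move let the fingers close. It gives the time, the measured TCP pose, the force, the opening and the grip force at its end, in the units of the state.
- sensors.read_state(): the state, without advancing time (a new reading comes with each control period).
- get_image(name): name is "scene" or "top" or "wrist"; returns (picture, depth): 400x640x3 uint8, red, green, blue; 400x640 float32, mm along the optical axis (not along the pixel's ray), 0 where there is no reading.
- camera_params(name): a dict with "camera_matrix" (3x3 intrinsics, pixels), "R" (3x3) and "t" (3): a world point X has camera coordinates R X + t; the wrist camera has in their place "mount" (4x4, takes a point from camera to tool coordinates, whose origin is the TCP and whose axes are the flange's). Camera axes: x right, y down, z forward; pixel columns grow to the right and rows downward; lengths in mm; the calibration is good to about 2 mm. A picture is of the moment at which its call begins: read the wrist's pose just before it. camera_params takes no time and is no camera call.
- job_done(): hands the job in; it is judged then, once.
The state is a dict: "clock": time; "joints": joint angles; "joint_vel": joint speeds; "joint_efforts": joint torques, N m; "position": TCP position; "ee_rot": TCP orientation; "contact_force": force on the tool from outside, world axes, zero at the start; "wrist_torque": the same for the moment, N m; "gripper_width": finger opening in mm; "grasp_force": force on a finger pad.
Only numpy, scipy, OpenCV 4.12 (cv2) and the standard library are available. Lean on these libraries where they do the work, as an engineer would, in place of code of your own. Each camera call takes 0.05 s, during which the arm holds its last target. There are 200 camera calls.

## Task

Log the solder-paste cartridge with the blue ends at the barcode reader: with the fingertips push its top gently sideways to roll it across the grey board until it rests centred on the yellow line, lying along it, and let go. Then press the green button fully down and release it. Roll the cartridge, never lift or carry it; do not press the button before it lies on the line, and leave everything else where it stands.

Things in the scene. Friction and masses are not known exactly. Their poses are not given: they have to be found in the camera images.
- cartridge: Light-grey cylinder, 40 mm thick, 120 mm long, 0.15 to 0.31 kg, blue end bands, black bar-code rings; not slippery, rolls without sliding under a fingertip stroked over its top. Lies on the board 90 to 160 mm to either side of the yellow line, within 4 degrees of parallel (pushing hardly turns it). Origin: on its axis, mid-length, 20 mm above the board. x runs along it; y and z turn as it rolls (z up at the start). It soon stops once let go.
- station: Fixed scan station on the board: a painted yellow line 160 mm long, 14 mm wide, flush with the board, and at its +x end the reader head, a white box 62 mm high and 70 mm wide, from 107 to 157 mm from the origin. Origin: middle of the line at the board's surface (4 mm above the table). x runs along the line to the reader head, y across it, z up.
- board: Fixed flat grey board on which the cartridge rolls, 4 mm thick, lying on the table. Origin at its underside; it reaches from -100 to +170 mm in x and -150 to +150 mm in y. Its x axis is parallel to the yellow line, its y axis is the rolling direction.
- trigger (a joint): The green push button's travel in m: 0 is up, 0.006 is fully down (takes about 5 N); it springs back when released.
- trigger_top (a point): Centre of the top face of the green push button, 28 mm across, about 22 mm above the table, in a round yellow housing 44 mm across, 12 mm high; it is pressed straight down. It stands to the left or the right of the board (where it stands may swap with the jar).
- jar: Bystander: white jar with a blue lid, 56 mm across, 55 mm high, loose, beside the board on the side away from the button. Origin at the centre of its underside.
- bottle: Bystander: white flux bottle with a red cap, 56 mm across, 140 mm high, loose, beyond the board. Origin at the centre of its underside.
- spool: Bystander: bright solder spool, 60 mm across, 46 mm high, standing on its flange, to the left of the board. Origin at the centre of its underside.
- spare: Bystander: another cartridge with orange bands, standing upright beyond the board, 40 mm across, 120 mm high. Not the one to log. Origin at the centre of its underside.
- cup: Bystander: blue cup, 72 mm across, 90 mm high, to the right of the board. Origin at the centre of its underside.
- pen: Bystander: black marker pen with a red cap, 12 mm thick, 130 mm long, lying to the left of the board, nearer the robot. Origin at the middle of its underside as it first lies; x along the pen.
- brush: Bystander: brush 170 mm long lying at the right of the table. Origin at its underside.
Things that resemble listed ones, but are neither listed nor needed, are in the scene too. Leave any brown look-alike of the part that bears trigger alone.

How it is judged (in metres and radians):
On the way, in this order (a step that is already met when the one before it is completed fails the run):
1. the cartridge rolls: it has turned at least a quarter turn about its own axis on its way (angle between cartridge's own z axis and vertical above 1.57 rad).
2. the cartridge lies at rest on the yellow line, let go (y of cartridge in the frame of station between -0.008 and 0.008 m and x of cartridge in the frame of station between -0.04 and 0.04 m and angle between the x axis of cartridge and the x axis of station, either way round below 0.14 rad and height (world z) of cartridge below 0.028 m and linear speed of cartridge below 0.01 m/s and contact force between cartridge and the fingers below 0.05 N), for 0.3 s.
3. the green button is pressed down while the cartridge lies on the line (value of joint trigger above 0.0045 m and y of cartridge in the frame of station between -0.008 and 0.008 m and x of cartridge in the frame of station between -0.04 and 0.04 m and angle between the x axis of cartridge and the x axis of station, either way round below 0.14 rad and height (world z) of cartridge below 0.028 m).
At the end, for the whole second after the job is handed in: The cartridge lies at rest on the board, its axis within 8 mm of the yellow line's centre line, its middle within 40 mm of the line's middle lengthwise, within 0.14 rad of parallel to the line, and the green button has been pressed (past 4.5 of its 6 mm) and is up again (all of step 2 and value of joint trigger below 0.0015 m); the robot touches nothing.
It fails at once if the cartridge is lifted off the board (more than 8 mm) (height (world z) of cartridge above 0.032 m).
It fails at once if the cartridge falls off the board (height (world z) of cartridge below 0.0215 m).
It fails at once if the cartridge is pressed by the fingers with more than 40 N (contact force between cartridge and the fingers above 40 N).
It fails at once if the button is pressed while the cartridge is not on the line (value of joint trigger above 0.003 m and (y of cartridge in the frame of station above 0.012 m or y of cartridge in the frame of station below -0.012 m)).
It fails at once if a bystander (jar, bottle, spool, spare cartridge, cup, pen or brush) is moved more than 25 mm (distance of any of jar, bottle, spool, spare, cup, pen, brush from where it was at the start of the episode above 0.025 m).
It also fails if it takes over 64 s, if anything falls off the work surface, if the arm or the gripper's body presses on something with over 40 N, if the wrist force passes 120 N, or if a joint passes its speed limit or range.

## Working session

There is one attempt and no reset: what is moved stays moved. The work goes in short steps, Python scripts to look and compute and a tool call to move; the robot and the scene stay as the last step left them, time stands still between calls to the robot, and variables do not carry over. Pictures are saved under pics/ and viewed, at most 10 in all, crops included, and the job is handed in when it is done.

Besides the shell and the picture viewer there is one more tool, called after ">>>" by a JSON object that holds its "method" and its "body", one argument or row to a line. servo_tool: Moves the arm, as the interface text tells. Its arguments: {"type":"object","properties":{"motion":{"type":"array"}},"required":["motion"]}

```bash
mkdir -p pics; ls; python3 - <<'E'
from bench import sensors,get_image,camera_params
import cv2,numpy as np
for n in ("top","scene"):
    im,d=get_image(n); cv2.imwrite(f"pics/{n}0.png",im[:,:,::-1]); np.savez(f"{n}0.npz",im=im,d=d)
    p=camera_params(n); print(n,{k:np.round(v,3).tolist() for k,v in p.items() if k in("camera_matrix","R","t")})
s=sensors.read_state(); print(s)
E
```

```text
pics
top {'camera_matrix': [[488.364, 0.0, 317.425], [0.0, 488.364, 194.642], [0.0, 0.0, 1.0]], 'R': [[-0.005, -1.0, 0.015], [-0.986, 0.003, -0.164], [0.164, -0.016, -0.986]], 't': [-54.222, 593.491, 1267.905]}
scene {'camera_matrix': [[494.834, 0.0, 322.452], [0.0, 494.834, 202.292], [0.0, 0.0, 1.0]], 'R': [[0.813, 0.582, -0.014], [0.493, -0.702, -0.515], [-0.309, 0.412, -0.857]], 't': [-438.536, -284.002, 1893.207]}
{'clock': 0.1, 'joints': array([ 1.41660825e+00,  3.85482842e-01,  6.79312425e-03, -3.83725123e-04,
       -1.19401112e+00, -2.58564700e-01]), 'joint_vel': array([ 1.13473313e-03, -8.66715451e-04,  3.21066277e-03,  2.36544381e-03,
       -5.12363605e-04,  9.48151572e-05]), 'joint_efforts': array([-3.74188403e-05, -3.93318450e+01,  1.88928813e+01,  4.19785514e+00,
       -2.59837776e-03,  3.57083685e-06]), 'position': array([250.51909743, 572.04412375, 230.34865298]), 'ee_rot': array([ 9.78764908e-01, -2.04983698e-01, -1.28419601e-04,  9.60263301e-04]), 'contact_force': array([-0.37819113, -0.41499545,  0.37340902]), 'wrist_torque': array([ 0.03032664, -0.0109479 , -0.05183885]), 'grasp_force': 0.0, 'gripper_width': 85.1543638459405}
```

View pics/top0.png

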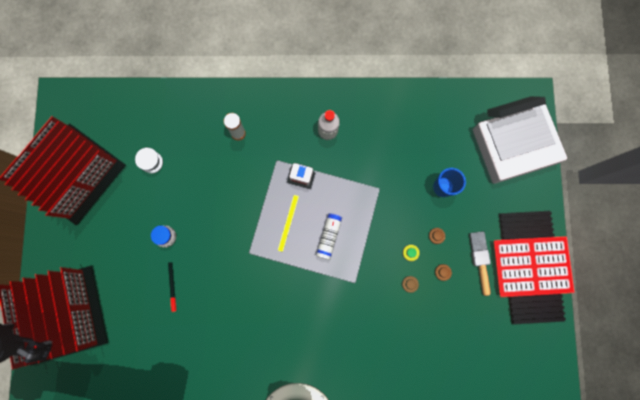

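View pics/scene0.png

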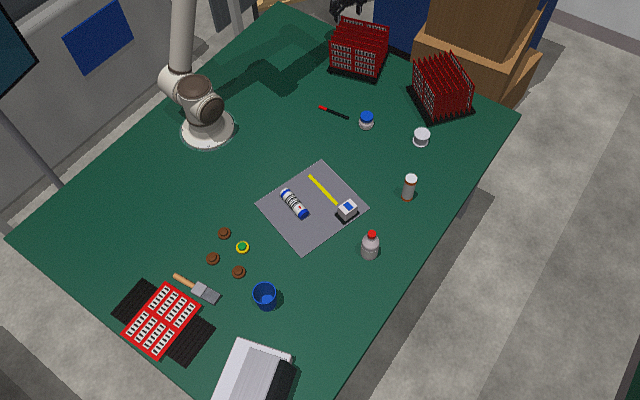

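The top view shows the cartridge with blue ends at (329,236), the yellow line at (289,222) and the reader at (301,175). The green button in its yellow housing is at (411,253).

- **Cartridge candidates:** the one lying at (329,236) has blue ends. The one standing at (234,125) has orange bands and is the spare, so the first is the one to log.
- **Button candidates:** (411,253) is green on yellow. The ones at (437,236), (444,272) and (411,285) are brown look-alikes, so (411,253) is the trigger.

```bash
cat > h.py <<'E'
import numpy as np,cv2
from bench import sensors,get_image,camera_params
from scipy.spatial.transform import Rotation as Rn
def ext(n,st=None):
    p=camera_params(n);K=np.array(p["camera_matrix"])
    if "mount" in p:
        M=np.array(p["mount"]);Rt=Rn.from_quat(st["ee_rot"]).as_matrix()
        Rc=Rt@M[:3,:3]; c=Rt@M[:3,3]+st["position"]
    else:
        Rc=np.array(p["R"]).T; c=-Rc@np.array(p["t"])
    return K,Rc,c
def cast(E,uv,z):
    K,Rc,c=E; uv=np.atleast_2d(uv).astype(float)
    d=np.c_[uv,np.ones(len(uv))]@np.linalg.inv(K).T@Rc.T
    return c+d*((z-c[2])/d[:,2])[:,None]
def mask(im,lo,hi,box=None):
    h=cv2.cvtColor(im,cv2.COLOR_RGB2HSV); m=cv2.inRange(h,lo,hi)
    if box: 
        k=np.zeros_like(m);x0,y0,x1,y1=box;k[y0:y1,x0:x1]=1;m=m*k
    return m
def px(m): return np.argwhere(m>0)[:,::-1]
def rect(P):
    (c,(w,h),a)=cv2.minAreaRect(P[:,:2].astype(np.float32)); 
    if w<h: w,h=h,w;a+=90
    return np.round(c,1),round(w,1),round(h,1),round((a+90)%180-90,2)
E
python3 - <<'E'
from h import *
f=np.load("top0.npz");im=f["im"];E=ext("top")
Y=cast(E,px(mask(im,(22,120,120),(35,255,255),(250,165,380,275))),4);print("line",rect(Y))
B=px(mask(im,(105,100,60),(130,255,255),(312,205,350,265)))
for nm,s in(("near",B[:,1]>236),("far",B[:,1]<=236)):
    print("blue",nm,B[s].mean(0),s.sum(),np.round(cast(E,B[s].mean(0),36)))
R=px(mask(im,(105,80,60),(130,255,255),(285,160,315,190)));print("reader",np.round(cast(E,R.mean(0),66)))
g=px(mask(im,(45,120,80),(75,255,255),(398,240,425,265)));g=g[im[g[:,1],g[:,0],1]>120];print("btn",g.mean(0),len(g),np.round(cast(E,g.mean(0),22),1))
cv2.imwrite("pics/crop.png",cv2.resize(im[150:300,240:460,::-1],None,fx=3.5,fy=3.5,interpolation=cv2.INTER_CUBIC))
E
```

```text
line (array([522.5,  24.6]), 157.3, 13.4, -15.6)
blue near [323.8974359  252.41025641] 39 [[439. -73.  36.]]
blue far [334.41666667 216.51666667] 60 [[ 535. -103.   36.]]
reader [[654. -13.  66.]]
btn [411.36986301 252.20547945] 73 [[ 439.  -310.8   22. ]]
```

View pics/crop.png

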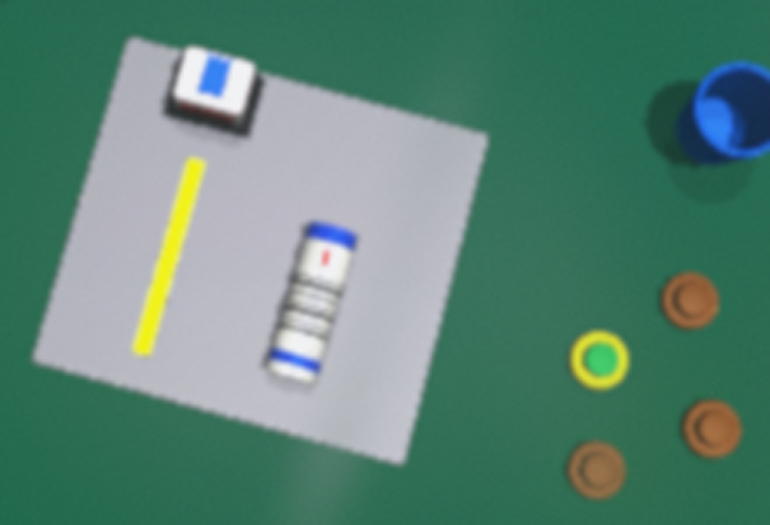

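The crop confirms both: the lying cartridge has blue bands and the button is the green one in yellow. In the station frame the cartridge is at y ≈ -120 mm. I'll turn the tool to align with the line and move above the cartridge.

>>> {"method": "servo_tool", "body": {
  "motion": [
    {"travel": [0, 0, 0], "rot": [0, 0, -0.0111], "hand": 0},
    {"travel": [0, 0, 0], "rot": [0, 0, -0.0111], "hand": 0},
    {"travel": [0.089, 0.127, 0], "rot": [0, 0, 0], "hand": 0},
    {"travel": [0.089, 0.127, 0], "rot": [0, 0, 0], "hand": 0},
    {"travel": [0.089, 0.127, 0], "rot": [0, 0, 0], "hand": 0},
    {"travel": [0.089, 0.127, 0], "rot": [0, 0, 0], "hand": 0},
    {"travel": [0.089, 0.127, 0], "rot": [0, 0, 0], "hand": 0},
    {"travel": [0.089, 0.127, 0], "rot": [0, 0, 0], "hand": 0},
    {"travel": [0.089, 0.127, 0], "rot": [0, 0, 0], "hand": 0},
    {"travel": [0.089, 0.127, 0], "rot": [0, 0, 0], "hand": 0}
  ]
}}

```text
clock: 0.93
position: [353.5, 277.8, 231.1]
ee_rot: [0.991, -0.136, -0.0, 0.0]
contact_force: [1.6, -0.5, -0.2]
gripper_width: 0.1
grasp_force: 0.0
```

>>> {"method": "servo_tool", "body": {
  "motion": [
    {"travel": [0.089, 0.127, 0], "rot": [0, 0, 0], "hand": 0},
    {"travel": [0.089, 0.127, 0], "rot": [0, 0, 0], "hand": 0},
    {"travel": [0.089, 0.127, 0], "rot": [0, 0, 0], "hand": 0},
    {"travel": [0.089, 0.127, 0], "rot": [0, 0, 0], "hand": 0},
    {"travel": [0.089, 0.127, 0], "rot": [0, 0, 0], "hand": 0},
    {"travel": [0.089, 0.127, 0], "rot": [0, 0, 0], "hand": 0},
    {"travel": [0.089, 0.127, 0], "rot": [0, 0, 0], "hand": 0},
    {"travel": [0.089, 0.127, 0], "rot": [0, 0, 0], "hand": 0},
    {"travel": [0.089, 0.127, 0], "rot": [0, 0, 0], "hand": 0},
    {"travel": [0, 0, 0], "rot": [0, 0, 0], "hand": 0}
  ]
}}

```text
clock: 1.77
position: [470.2, -54.2, 230.7]
ee_rot: [0.99, -0.14, -0.0, 0.001]
contact_force: [-0.1, 0.8, 0.1]
gripper_width: -0.2
grasp_force: 0.0
```

```bash
python3 - <<'E'
from h import *
s=sensors.read_state();im,d=get_image("wrist");np.savez("w1.npz",im=im,d=d,pos=s["position"],q=s["ee_rot"])
cv2.imwrite("pics/w1.png",im[:,:,::-1]);print(s["clock"],s["position"],s["ee_rot"],s["contact_force"])
E
```

```text
1.7667 [470.15655942 -54.24479243 230.72520217] [ 9.90179262e-01 -1.39801436e-01 -3.77285934e-04  6.66895012e-04] [-0.05299862  0.81627678  0.05851178]
```

View pics/w1.png

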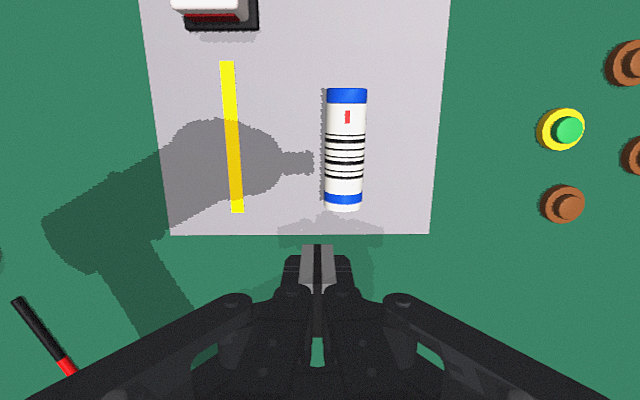

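The wrist view shows the cartridge from (347,88) to (343,212), lying nearly along the line from (227,60) to (238,212). The green button is at (566,130). I'll measure them here.

```bash
cat > meas.py <<'E'
from h import *
def meas(im,st,verbose=True):
    E=ext("wrist",st)
    ym=mask(im,(22,150,90),(32,255,255))
    n,l,s,c=cv2.connectedComponentsWithStats(ym)
    good=[i for i in range(1,n) if s[i,4]>60 and s[i,3]>1.5*s[i,2]]
    L=[]; 
    Y=cast(E,px(np.isin(l,good).astype(np.uint8)),4); r=rect(Y)
    bm=mask(im,(105,150,70),(130,255,255)); n,l,s,c=cv2.connectedComponentsWithStats(bm)
    b=sorted([i for i in range(1,n) if s[i,4]>120 and s[i,2]>s[i,3]],key=lambda i:-s[i,4])[:2]
    b.sort(key=lambda i:c[i][1])
    W=[]
    for i in b:
        x0,y0,w,h,a=s[i]; mid=(x0+(w-1)/2,y0+(h-1)/2); W.append(cast(E,mid,24)[0])
        if verbose: print("band",s[i],np.round(W[-1],1))
    W=np.array(W)
    return r,W
if __name__=="__main__":
    import sys
    st=sensors.read_state();im,d=get_image("wrist");st={"position":st["position"],"ee_rot":st["ee_rot"],"c":st["clock"],"f":st["contact_force"]}
    if len(sys.argv)>1: cv2.imwrite(sys.argv[1],im[:,:,::-1])
    r,W=meas(im,st); print("line",r,"tcp",np.round(st["position"],1),"F",np.round(st["f"],1),st["c"])
E
python3 - <<'E'
from meas import *
f=np.load("w1.npz");st={"position":f["pos"],"ee_rot":f["q"]};im=f["im"];E=ext("wrist",st)
r,W=meas(im,st);print(r)
e=cast(E,[(347,88)],44)[0],cast(E,[(343,205)],44)[0];print("ends",e)
c=W.mean(0)[:2];a=np.radians(r[3]);u=np.array([np.cos(a),np.sin(a)]);v=np.array([-u[1],u[0]])
print("rel",(c-r[0])@u,(c-r[0])@v,"yaw",np.degrees(np.arctan2(*(W[0]-W[1])[[1,0]])))
g=px(mask(im,(45,150,120),(75,255,255),(535,105,590,155)));g=g[im[g[:,1],g[:,0],1]>130];print(len(g),g.mean(0),g.min(0),g.max(0),cast(E,(g.min(0)+g.max(0))/2,22))
print("depth at cart top, board, btn",f["d"][150,345],f["d"][150,400],f["d"][130,566], "cam",E[2],E[1][:,2])
E
```

```text
band [327  88  40  15 588] [ 534.3 -102.8   24. ]
band [324 191  38  14 327] [434.8 -72.6  24. ]
(array([521.9,  25. ]), 159.7, 13.9, -15.72)
ends (array([ 540.41507333, -103.14358443,   44.        ]), array([433.08181652, -71.10925771,  44.        ]))
rel -5.438609654782636 -118.59325035792017 yaw -16.920088493534326
516 [569.01550388 129.81007752] [556 117] [582 142] [[ 440.22649261 -310.30805248   22.        ]]
depth at cart top, board, btn 329.76642 369.33295 347.04056 cam [540.19146662 -73.94504158 373.23295691] [-0.2741385   0.07681292 -0.95861768]
```

Line centre is (522,25) with yaw -15.7°, the cartridge is at y = -118.6, and the button is at (440,-310). The shut tip is wider along tool x, about 22 mm. I'll turn it 90° so its long side, and the camera, point along the rolling direction, and descend.

>>> {"method": "servo_tool", "body": {
  "motion": [
    {"travel": [0.033, 0.048, 0.12], "rot": [0, 0, 0], "hand": 0},
    {"travel": [0.033, 0.048, 0.12], "rot": [0, 0, 0], "hand": 0},
    {"travel": [0.033, 0.048, 0.12], "rot": [0, 0, 0], "hand": 0},
    {"travel": [0, 0, 0], "rot": [0, 0, -0.01923], "hand": 0},
    {"travel": [0, 0, 0], "rot": [0, 0, -0.01923], "hand": 0},
    {"travel": [0, 0, 0], "rot": [0, 0, -0.01923], "hand": 0},
    {"travel": [0, 0, 0], "rot": [0, 0, -0.01923], "hand": 0},
    {"travel": [0, 0, 0], "rot": [0, 0, -0.01923], "hand": 0},
    {"travel": [0, 0, 0], "rot": [0, 0, -0.01923], "hand": 0},
    {"travel": [0, 0, 0], "rot": [0, 0, -0.01923], "hand": 0}
  ]
}}

```text
clock: 2.65
position: [482.9, -89.6, 141.1]
ee_rot: [0.958, 0.286, -0.0, -0.0]
contact_force: [-0.6, 0.1, -0.1]
gripper_width: -0.4
grasp_force: 0.0
```

>>> {"method": "servo_tool", "body": {
  "motion": [
    {"travel": [0, 0, 0.053], "rot": [0, 0, -0.01923], "hand": 0},
    {"travel": [0, 0, 0.053], "rot": [0, 0, -0.01923], "hand": 0},
    {"travel": [0, 0, 0.053], "rot": [0, 0, -0.01923], "hand": 0},
    {"travel": [0, 0, 0.053], "rot": [0, 0, -0.01923], "hand": 0},
    {"travel": [0, 0, 0.053], "rot": [0, 0, -0.01923], "hand": 0},
    {"travel": [0, 0, 0.053], "rot": [0, 0, -0.01923], "hand": 0},
    {"travel": [0, 0, 0], "rot": [0, 0, 0], "hand": 0},
    {"travel": [0, 0, 0], "rot": [0, 0, 0], "hand": 0}
  ]
}}

```text
clock: 3.32
position: [482.8, -90.0, 61.4]
ee_rot: [0.797, 0.603, -0.001, -0.0]
contact_force: [0.2, -0.2, -0.8]
gripper_width: 0.3
grasp_force: 0.0
```

```bash
python3 - <<'E'
from h import *
s=sensors.read_state();im,d=get_image("wrist");np.savez("w2.npz",im=im,d=d,pos=s["position"],q=s["ee_rot"])
cv2.imwrite("pics/w2.png",im[:,:,::-1]);print(s["clock"],s["position"],Rn.from_quat(s["ee_rot"]).as_matrix().round(3),s["contact_force"],s["joints"])
E
```

```text
3.3167 [482.80194661 -89.96759758  61.44555534] [[ 0.272  0.962 -0.002]
 [ 0.962 -0.272 -0.   ]
 [-0.001 -0.002 -1.   ]] [ 0.23812752 -0.16584089 -0.77748843] [ 1.47182318e-01  3.64402977e-01 -5.31237082e-01 -7.94605229e-06
 -6.77069662e-01  2.71931080e+00]
```

View pics/w2.png

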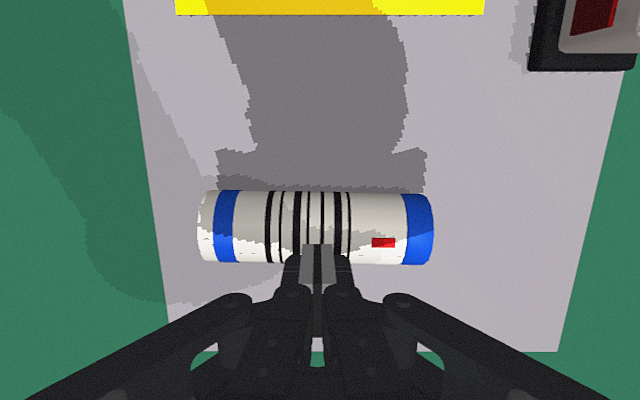

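The cartridge spans columns 198–434 and the tip is at its mid-length at (318,248). Next is a light touch.

>>> {"method": "servo_tool", "body": {
  "motion": [
    {"travel": [-0.012, 0, 0.026], "rot": [0, 0, 0], "hand": 0},
    {"travel": [-0.012, 0, 0.026], "rot": [0, 0, 0], "hand": 0},
    {"travel": [0, 0, 0.006], "rot": [0, 0, 0], "hand": 0},
    {"travel": [0, 0, 0.006], "rot": [0, 0, 0], "hand": 0},
    {"travel": [0, 0, 0.004], "rot": [0, 0, 0], "hand": 0},
    {"travel": [0, 0, 0], "rot": [0, 0, 0], "hand": 0},
    {"travel": [0, 0, 0], "rot": [0, 0, 0], "hand": 0}
  ]
}}

```text
clock: 3.95
position: [481.8, -96.5, 44.9]
ee_rot: [0.797, 0.604, 0.0, 0.0]
contact_force: [0.1, 0.6, -0.8]
gripper_width: 0.0
grasp_force: 0.0
```

>>> {"method": "servo_tool", "body": {
  "motion": [
    {"travel": [0, 0, 0.004], "rot": [0, 0, 0], "hand": 0},
    {"travel": [0, 0, 0], "rot": [0, 0, 0], "hand": 0}
  ]
}}

```text
clock: 4.12
position: [482.1, -96.4, 44.0]
ee_rot: [0.797, 0.604, 0.0, 0.0]
contact_force: [-0.2, -0.7, 0.2]
gripper_width: 0.1
grasp_force: 0.4
```

>>> {"method": "servo_tool", "body": {
  "motion": [
    {"travel": [0, 0, 0.004], "rot": [0, 0, 0], "hand": 0},
    {"travel": [0, 0, 0], "rot": [0, 0, 0], "hand": 0}
  ]
}}

```text
clock: 4.28
position: [482.1, -96.5, 43.8]
ee_rot: [0.797, 0.604, 0.0, 0.0]
contact_force: [-2.2, 0.8, 6.0]
gripper_width: -0.1
grasp_force: 3.4
```

Contact at about 6 N. First stroke:

>>> {"method": "servo_tool", "body": {
  "motion": [
    {"travel": [0.012, 0, 0], "rot": [0, 0, 0], "hand": 0},
    {"travel": [0.024, 0, 0], "rot": [0, 0, 0], "hand": 0},
    {"travel": [0.032, 0, 0], "rot": [0, 0, 0], "hand": 0},
    {"travel": [0.032, 0, 0], "rot": [0, 0, 0], "hand": 0},
    {"travel": [0.02, 0, 0], "rot": [0, 0, 0], "hand": 0},
    {"travel": [0.008, 0, 0], "rot": [0, 0, 0], "hand": 0},
    {"travel": [0, 0, 0], "rot": [0, 0, 0], "hand": 0}
  ]
}}

```text
clock: 4.87
position: [491.5, -65.1, 43.9]
ee_rot: [0.796, 0.605, 0.001, 0.001]
contact_force: [-1.7, 0.9, 6.6]
gripper_width: -0.5
grasp_force: 3.3
```

```bash
cat > look.py <<'E'
from h import *
import sys
s=sensors.read_state();im,d=get_image("wrist");E=ext("wrist",s)
if len(sys.argv)>1: cv2.imwrite(sys.argv[1],im[:,:,::-1])
L0=np.array([522,25.]);a=np.radians(-15.7);u=np.array([np.cos(a),np.sin(a)]);v=np.array([-u[1],u[0]])
rel=lambda P:np.round([(P[:2]-L0)@u,(P[:2]-L0)@v],1)
K,Rc,c=E
bm=mask(im,(105,150,70),(130,255,255));n,l,st,ce=cv2.connectedComponentsWithStats(bm)
for i in range(1,n):
    x0,y0,w,h,A=st[i]
    if A>250 and h>1.2*w:
        # silhouette edges at mid column -> bisecting ray -> axis plane z=24
        col=x0+w//2; r=np.where(bm[:,col]>0)[0]; print("band",x0,w,r.min(),r.max(),"rel",rel(cast(E,(col,(r.min()+r.max())/2),24)[0]))
ym=mask(im,(22,150,90),(32,255,255));Y=px(ym)
if len(Y)>200: 
    P=cast(E,Y,4);R=np.array([rel(p) for p in P]);print("line rel min/max",R.min(0),R.max(0),np.median(R,0))
print("tip rel",rel(s["position"]),s["position"].round(1),"F",s["contact_force"].round(1),s["clock"])
E
python3 look.py
```

```text
band 201 32 217 295 rel [ -56.3 -101.5]
band 405 36 222 298 rel [  50.9 -103.5]
line rel min/max [-80.2  -7.2] [80.3  7.1] [-0.2  0.2]
tip rel [ -5. -95.] [491.5 -65.1  43.9] F [-1.7  0.9  6.6] 4.8667
```

It rolls without slipping: 32 mm of tip moved it 16 mm, to y = -102.5. Now repeat strokes.

>>> {"method": "servo_tool", "body": {
  "motion": [
    {"travel": [0, 0, -0.024], "rot": [0, 0, 0], "hand": 0},
    {"travel": [-0.068, 0, 0], "rot": [0, 0, 0], "hand": 0},
    {"travel": [0, 0, 0.024], "rot": [0, 0, 0], "hand": 0},
    {"travel": [0.012, 0, 0], "rot": [0, 0, 0], "hand": 0},
    {"travel": [0.024, 0, 0], "rot": [0, 0, 0], "hand": 0},
    {"travel": [0.032, 0, 0], "rot": [0, 0, 0], "hand": 0},
    {"travel": [0.032, 0, 0], "rot": [0, 0, 0], "hand": 0},
    {"travel": [0.028, 0, 0], "rot": [0, 0, 0], "hand": 0},
    {"travel": [0.016, 0, 0], "rot": [0, 0, 0], "hand": 0},
    {"travel": [0.004, 0, 0], "rot": [0, 0, 0], "hand": 0}
  ]
}}

```text
clock: 5.75
position: [497.2, -45.5, 43.9]
ee_rot: [0.796, 0.605, 0.001, 0.001]
contact_force: [-0.2, 0.2, 7.4]
gripper_width: -0.3
grasp_force: 3.6
```

```bash
python3 look.py
```

```text
band 202 31 219 297 rel [-56.2 -82.2]
band 404 37 223 300 rel [ 50.6 -83.9]
line rel min/max [-80.   -7.1] [80.4  7. ] [-0.4  0. ]
tip rel [ -4.8 -74.6] [497.2 -45.5  43.9] F [-0.2  0.2  7.4] 5.75
```

>>> {"method": "servo_tool", "body": {
  "motion": [
    {"travel": [0, 0, -0.024], "rot": [0, 0, 0], "hand": 0},
    {"travel": [-0.072, 0, 0], "rot": [0, 0, 0], "hand": 0},
    {"travel": [0, 0, 0.024], "rot": [0, 0, 0], "hand": 0},
    {"travel": [0.012, 0, 0], "rot": [0, 0, 0], "hand": 0},
    {"travel": [0.024, 0, 0], "rot": [0, 0, 0], "hand": 0},
    {"travel": [0.032, 0, 0], "rot": [0, 0, 0], "hand": 0},
    {"travel": [0.032, 0, 0], "rot": [0, 0, 0], "hand": 0},
    {"travel": [0.028, 0, 0], "rot": [0, 0, 0], "hand": 0},
    {"travel": [0.012, 0, 0], "rot": [0, 0, 0], "hand": 0},
    {"travel": [0.004, 0, 0], "rot": [0, 0, 0], "hand": 0}
  ]
}}

```text
clock: 6.63
position: [501.6, -28.2, 43.9]
ee_rot: [0.796, 0.605, 0.001, 0.001]
contact_force: [-0.8, 0.5, 8.1]
gripper_width: -0.2
grasp_force: 4.6
```

>>> {"method": "servo_tool", "body": {
  "motion": [
    {"travel": [0, 0, -0.024], "rot": [0, 0, 0], "hand": 0},
    {"travel": [-0.072, 0, 0], "rot": [0, 0, 0], "hand": 0},
    {"travel": [0, 0, 0.024], "rot": [0, 0, 0], "hand": 0},
    {"travel": [0.012, 0, 0], "rot": [0, 0, 0], "hand": 0},
    {"travel": [0.024, 0, 0], "rot": [0, 0, 0], "hand": 0},
    {"travel": [0.032, 0, 0], "rot": [0, 0, 0], "hand": 0},
    {"travel": [0.032, 0, 0], "rot": [0, 0, 0], "hand": 0},
    {"travel": [0.028, 0, 0], "rot": [0, 0, 0], "hand": 0},
    {"travel": [0.012, 0, 0], "rot": [0, 0, 0], "hand": 0},
    {"travel": [0.004, 0, 0], "rot": [0, 0, 0], "hand": 0}
  ]
}}

```text
clock: 7.47
position: [506.4, -10.8, 43.9]
ee_rot: [0.797, 0.605, 0.0, 0.0]
contact_force: [-2.6, 1.7, 10.3]
gripper_width: -0.2
grasp_force: 5.3
```

```bash
python3 look.py
```

```text
band 204 32 215 293 rel [-55. -44.]
band 408 36 220 296 rel [ 52. -46.]
line rel min/max [-80.1  -7.2] [80.3  6.9] [0. 0.]
tip rel [ -5.3 -38.7] [506.4 -10.8  43.9] F [-2.6  1.7 10.3] 7.4667
```

>>> {"method": "servo_tool", "body": {
  "motion": [
    {"travel": [0, 0, -0.024], "rot": [0, 0, 0], "hand": 0},
    {"travel": [-0.064, 0, 0], "rot": [0, 0, 0], "hand": 0},
    {"travel": [0, 0, 0.022], "rot": [0, 0, 0], "hand": 0},
    {"travel": [0.012, 0, 0], "rot": [0, 0, 0], "hand": 0},
    {"travel": [0.024, 0, 0], "rot": [0, 0, 0], "hand": 0},
    {"travel": [0.032, 0, 0], "rot": [0, 0, 0], "hand": 0},
    {"travel": [0.032, 0, 0], "rot": [0, 0, 0], "hand": 0},
    {"travel": [0.028, 0, 0], "rot": [0, 0, 0], "hand": 0},
    {"travel": [0.012, 0, 0], "rot": [0, 0, 0], "hand": 0},
    {"travel": [0.004, 0, 0], "rot": [0, 0, 0], "hand": 0}
  ]
}}

```text
clock: 8.35
position: [511.7, 8.6, 43.9]
ee_rot: [0.797, 0.605, 0.0, 0.0]
contact_force: [-1.2, 0.2, 8.3]
gripper_width: 0.2
grasp_force: 4.1
```

>>> {"method": "servo_tool", "body": {
  "motion": [
    {"travel": [0, 0, -0.024], "rot": [0, 0, 0], "hand": 0},
    {"travel": [-0.068, 0, 0], "rot": [0, 0, 0], "hand": 0},
    {"travel": [0, 0, 0.024], "rot": [0, 0, 0], "hand": 0},
    {"travel": [0.012, 0, 0], "rot": [0, 0, 0], "hand": 0},
    {"travel": [0.024, 0, 0], "rot": [0, 0, 0], "hand": 0},
    {"travel": [0.032, 0, 0], "rot": [0, 0, 0], "hand": 0},
    {"travel": [0.032, 0, 0], "rot": [0, 0, 0], "hand": 0},
    {"travel": [0.028, 0, 0], "rot": [0, 0, 0], "hand": 0},
    {"travel": [0.012, 0, 0], "rot": [0, 0, 0], "hand": 0},
    {"travel": [0.004, 0, 0], "rot": [0, 0, 0], "hand": 0}
  ]
}}

```text
clock: 9.18
position: [516.8, 26.8, 43.9]
ee_rot: [0.797, 0.604, 0.0, 0.0]
contact_force: [-1.6, -0.2, 7.6]
gripper_width: 0.1
grasp_force: 4.0
```

```bash
python3 look.py
```

```text
band 206 32 217 295 rel [-54.3  -6.1]
band 409 37 222 298 rel [52.4 -8.2]
line rel min/max [-80.2  -7.3] [80.3  6.8] [69.7  1.6]
tip rel [-5.5  0.3] [516.8  26.8  43.9] F [-1.6 -0.2  7.6] 9.1833
```

>>> {"method": "servo_tool", "body": {
  "motion": [
    {"travel": [0, 0, -0.024], "rot": [0, 0, 0], "hand": 0},
    {"travel": [-0.056, 0, 0], "rot": [0, 0, 0], "hand": 0},
    {"travel": [0, 0, 0.024], "rot": [0, 0, 0], "hand": 0},
    {"travel": [0.012, 0, 0], "rot": [0, 0, 0], "hand": 0},
    {"travel": [0.016, 0, 0], "rot": [0, 0, 0], "hand": 0},
    {"travel": [0.016, 0, 0], "rot": [0, 0, 0], "hand": 0},
    {"travel": [0.008, 0, 0], "rot": [0, 0, 0], "hand": 0},
    {"travel": [0.004, 0, 0], "rot": [0, 0, 0], "hand": 0},
    {"travel": [0, 0, 0], "rot": [0, 0, 0], "hand": 0},
    {"travel": [0, 0, 0], "rot": [0, 0, 0], "hand": 0}
  ]
}}

```text
clock: 10.07
position: [516.1, 25.7, 43.9]
ee_rot: [0.797, 0.604, 0.0, 0.0]
contact_force: [-2.3, 1.4, 9.4]
gripper_width: -0.1
grasp_force: 4.7
```

>>> {"method": "servo_tool", "body": {
  "motion": [
    {"travel": [0, 0, -0.02], "rot": [0, 0, 0], "hand": 0},
    {"travel": [0, 0, -0.06], "rot": [0, 0, 0], "hand": 0},
    {"travel": [0, 0, -0.12], "rot": [0, 0, 0], "hand": 0},
    {"travel": [0, 0, -0.12], "rot": [0, 0, 0], "hand": 0},
    {"travel": [0, 0, -0.08], "rot": [0, 0, 0], "hand": 0},
    {"travel": [0, 0, 0], "rot": [0, 0, 0], "hand": 0},
    {"travel": [0, 0, 0], "rot": [0, 0, 0], "hand": 0}
  ]
}}

```text
clock: 10.65
position: [516.1, 25.8, 143.8]
ee_rot: [0.797, 0.604, 0.001, 0.0]
contact_force: [-0.7, 0.8, -0.6]
gripper_width: 0.0
grasp_force: 0.0
```

```bash
python3 look.py pics/w3.png
```

```text
band 248 17 165 215 rel [-53.5   1.6]
band 378 21 169 216 rel [51.1 -0.3]
line rel min/max [-79.6  -7.2] [80.1  6.9] [69.15 -0.1 ]
tip rel [-5.9 -0.9] [516.1  25.8 143.8] F [-0.7  0.8 -0.6] 10.65
```

View pics/w3.png

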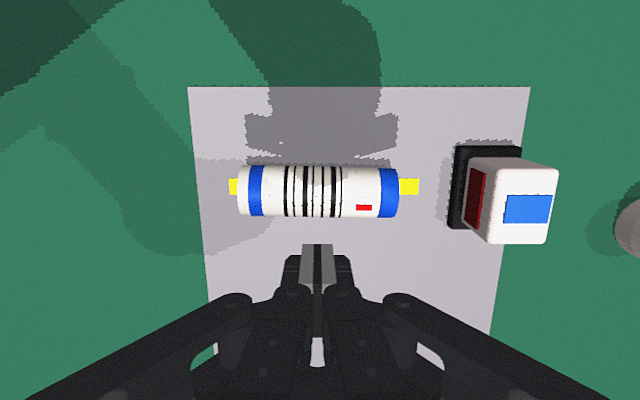

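The cartridge (238–398, row 190) rests centred on the line, with y ≈ 0.6 mm and x within a few mm. Now to the button.

>>> {"method": "servo_tool", "body": {
  "motion": [
    {"travel": [-0.1377, 0.0073, 0], "rot": [0, 0, 0], "hand": 0},
    {"travel": [-0.1377, 0.0073, 0], "rot": [0, 0, 0], "hand": 0},
    {"travel": [-0.1377, 0.0073, 0], "rot": [0, 0, 0], "hand": 0},
    {"travel": [-0.1377, 0.0073, 0], "rot": [0, 0, 0], "hand": 0},
    {"travel": [-0.1377, 0.0073, 0], "rot": [0, 0, 0], "hand": 0},
    {"travel": [-0.1377, 0.0073, 0], "rot": [0, 0, 0], "hand": 0},
    {"travel": [-0.1377, 0.0073, 0], "rot": [0, 0, 0], "hand": 0},
    {"travel": [-0.1377, 0.0073, 0], "rot": [0, 0, 0], "hand": 0},
    {"travel": [-0.1377, 0.0073, 0], "rot": [0, 0, 0], "hand": 0},
    {"travel": [-0.1377, 0.0073, 0], "rot": [0, 0, 0], "hand": 0}
  ]
}}

```text
clock: 11.53
position: [442.0, -299.3, 140.9]
ee_rot: [0.805, 0.594, -0.012, 0.007]
contact_force: [0.5, -0.5, 0.8]
gripper_width: 0.1
grasp_force: 0.0
```

>>> {"method": "servo_tool", "body": {
  "motion": [
    {"travel": [0, 0, 0.12], "rot": [0, 0, 0], "hand": 0},
    {"travel": [0, 0, 0.12], "rot": [0, 0, 0], "hand": 0},
    {"travel": [0, 0, 0.12], "rot": [0, 0, 0], "hand": 0},
    {"travel": [0, 0, 0], "rot": [0, 0, 0], "hand": 0},
    {"travel": [0, 0, 0], "rot": [0, 0, 0], "hand": 0}
  ]
}}

```text
clock: 11.95
position: [441.3, -299.0, 50.5]
ee_rot: [0.803, 0.596, -0.013, 0.006]
contact_force: [0.0, -0.6, 0.3]
gripper_width: 0.0
grasp_force: 0.0
```

```bash
python3 look.py pics/w4.png
```

```text
band 591 49 272 344 rel [ 178.9 -379.7]
line rel min/max [ -11.3 -359.7] [  33.4 -323.7] [  12.  -336.2]
tip rel [  10.  -333.8] [ 441.3 -299.    50.5] F [ 0.  -0.6  0.3] 11.95
```

View pics/w4.png

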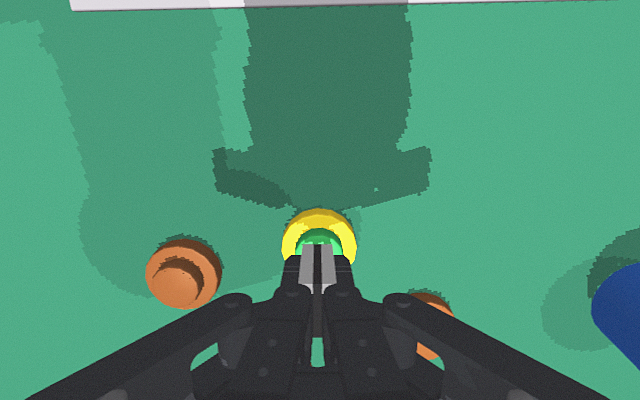

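The button is under the tip at (318,240). The wrist's last joint appears to be near its limit, since there is a slight tilt and the tip stopped about 11 mm short. I'll rotate back some.

>>> {"method": "servo_tool", "body": {
  "motion": [
    {"travel": [0, 0, 0], "rot": [0, 0, 0.019], "hand": 0},
    {"travel": [0, 0, 0], "rot": [0, 0, 0.019], "hand": 0},
    {"travel": [0, 0, 0], "rot": [0, 0, 0.019], "hand": 0},
    {"travel": [0, 0, 0], "rot": [0, 0, 0.019], "hand": 0},
    {"travel": [0, 0, 0], "rot": [0, 0, 0], "hand": 0}
  ]
}}

```text
clock: 12.42
position: [444.8, -299.7, 55.0]
ee_rot: [0.921, 0.389, -0.007, 0.012]
contact_force: [0.1, 0.4, -0.2]
gripper_width: -0.2
grasp_force: 0.0
```

```bash
python3 - <<'E'
from h import *
s=sensors.read_state();R=Rn.from_quat(s["ee_rot"]).as_matrix()
print(s["joints"].round(3),s["position"].round(1),R.round(3))
print("to btn in tool",(R.T@(np.array([440.2,-310.4,25])-s["position"])/250).round(4))
# tilt fix: rotation taking tool z to down, in tool frame, fraction of 360 deg
zt=R.T@np.array([0,0,-1]);print("rot",(np.cross([0,0,1],zt)/2/np.pi).round(5))
E
```

```text
[-0.274  0.429 -0.455  0.044 -0.682  2.61 ] [ 444.8 -299.7   55. ] [[ 0.698  0.716 -0.003]
 [ 0.716 -0.698 -0.028]
 [-0.022  0.018 -1.   ]]
to btn in tool [-0.041   0.0146  0.1214]
rot [ 0.00281  0.00348 -0.     ]
```

>>> {"method": "servo_tool", "body": {
  "motion": [
    {"travel": [0, 0, 0], "rot": [0.0028, 0.0035, 0], "hand": 0},
    {"travel": [-0.0435, 0.0167, 0], "rot": [0, 0, 0], "hand": 0},
    {"travel": [0, 0, 0.05], "rot": [0, 0, 0], "hand": 0},
    {"travel": [0, 0, 0.05], "rot": [0, 0, 0], "hand": 0},
    {"travel": [0, 0, 0], "rot": [0, 0, 0], "hand": 0}
  ]
}}

```text
clock: 12.83
position: [437.4, -310.4, 26.9]
ee_rot: [0.921, 0.39, -0.002, -0.002]
contact_force: [-0.7, 0.3, 0.0]
gripper_width: 0.1
grasp_force: 0.0
```

>>> {"method": "servo_tool", "body": {
  "motion": [
    {"travel": [0.008, 0.008, 0], "rot": [0, 0, 0], "hand": 0},
    {"travel": [0, 0, 0.02], "rot": [0, 0, 0], "hand": 0},
    {"travel": [0, 0, 0.012], "rot": [0, 0, 0], "hand": 0},
    {"travel": [0, 0, 0.01], "rot": [0, 0, 0], "hand": 0},
    {"travel": [0, 0, 0.008], "rot": [0, 0, 0], "hand": 0},
    {"travel": [0, 0, 0], "rot": [0, 0, 0], "hand": 0},
    {"travel": [0, 0, 0], "rot": [0, 0, 0], "hand": 0}
  ]
}}

```text
clock: 13.42
position: [442.6, -310.5, 16.3]
ee_rot: [0.921, 0.39, -0.001, -0.0]
contact_force: [1.4, -1.0, 4.7]
gripper_width: -0.1
grasp_force: 2.3
```

>>> {"method": "servo_tool", "body": {
  "motion": [
    {"travel": [0, 0, 0.006], "rot": [0, 0, 0], "hand": 0},
    {"travel": [0, 0, 0.004], "rot": [0, 0, 0], "hand": 0},
    {"travel": [0, 0, 0], "rot": [0, 0, 0], "hand": 0}
  ]
}}

```text
clock: 13.67
position: [442.7, -310.6, 15.8]
ee_rot: [0.921, 0.39, -0.001, -0.0]
contact_force: [-2.1, 2.9, 19.4]
gripper_width: 0.0
grasp_force: 9.4
```

The tip is at the hard stop (19 N, z stopped), so the button is fully down. I'll release it and check.

>>> {"method": "servo_tool", "body": {
  "motion": [
    {"travel": [0, 0, -0.06], "rot": [0, 0, 0], "hand": 0},
    {"travel": [0, 0, -0.14], "rot": [0, 0, 0], "hand": 0},
    {"travel": [0, 0, -0.14], "rot": [0, 0, 0], "hand": 0},
    {"travel": [0, 0, -0.14], "rot": [0, 0, 0], "hand": 0},
    {"travel": [0, 0, 0], "rot": [0, 0, 0], "hand": 0},
    {"travel": [0, 0, 0], "rot": [0, 0, 0], "hand": 0},
    {"travel": [0, 0, 0], "rot": [0, 0, 0], "hand": 0}
  ]
}}

```text
clock: 14.25
position: [441.0, -309.6, 132.3]
ee_rot: [0.921, 0.389, -0.002, -0.002]
contact_force: [0.1, 0.3, -1.4]
gripper_width: -0.2
grasp_force: 0.0
```

```bash
python3 - <<'E'
from h import *
im,d=get_image("top");cv2.imwrite("pics/top1.png",im[:,:,::-1]);print(sensors.read_state()["contact_force"].round(1))
E
```

```text
[-0.3 -0.3 -0.4]
```

View pics/top1.png

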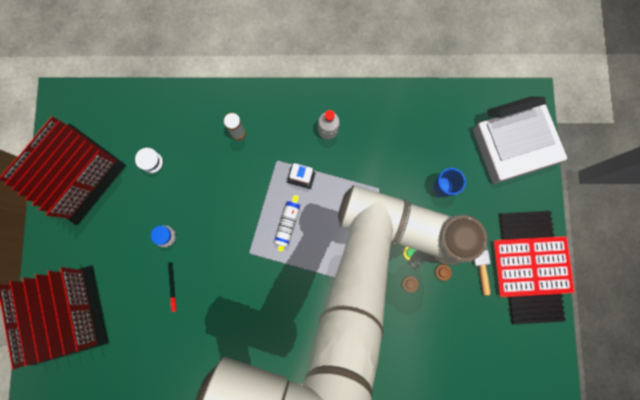

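The cartridge lies along the line at (288,224). The bystanders in view are where they were, and the arm is clear.

```bash
python3 -c "
from bench import job_done
print(job_done())"
```

```text
the job is handed in; nothing more can be done
None
```

I rolled the blue-ended cartridge onto the yellow line, about 0.6 mm off its centre line, then pressed the green button to its stop and released it. The job is handed in; no verdict came back.

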